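Register a brass embossing die in the corner of a stamping board

ROBOT

A 6-joint arm with a two-finger parallel gripper is mounted at the origin on the work surface. World frame = base frame: x ahead of the robot, y to its left, z up, the work surface at z = 0. Lengths are in m, angles in rad, forces in N, time in s.
With the tool pointing down it reaches from about 0.325 to 0.9 m from the base axis. Payload 6.1 kg.
Tool frame: the origin (TCP) lies where the fingers leave the gripper's body, on its centre line; the fingertips stand 70 mm ahead of it and the grasp point (between the pads) lies 51 mm ahead of it; z points along the fingers, y is the line along which they close (so a half turn about z gives the same grasp; the last joint's range is limited). The gripper opens to 87 mm and grips with 3 to 60 N. Pads are 19 mm wide; open, the fingers measure 117 mm over their backs; the gripper's body (75 mm by 190 mm) begins 51 mm behind the grasp point.
Start: joints at [-1.241, 0.22, 1.526, -0, 1.395, -0.126], TCP at [0.275, -0.561, 0.292] pointing down, gripper open.
Joint ranges: [-2.98, 2.98], [-0.91, 2.08], [0.09, 2.57], [-1.24, 4.39], [0.2, 2.65], [-2.68, 2.68]. Speed limits (rad/s): [2.57, 2.57, 3.01, 3.14, 3.14, 3.14].

INTERFACE

Orientations are given as a 3x3 rotation matrix whose columns are the frame's x, y, z axes.
In Python, from plant import bot gives the robot as it stands. The module is installed in compiled form; this text tells all that it offers.
- The arm moves only by the tool step_arm, never from a script. Its argument "deltas" is a list of rows, each a list of 2 entries, a list of its own where there are three numbers: the shift along the tool's x, y, z in cm, then the turn about the tool's z in rad. In form: [[[tx, ty, tz], turn], ...]. A call has 1 to 8 rows; each row is the pose to reach, as a shift and turn from the pose commanded when the call began, along the tool's axes at that moment; what a row does not reach only later rows make up. A row lasts 1/8 s, in which the tool goes at most 62.5 mm and 10.7 degrees, less where a joint would pass 70% of its speed; a pose out of reach is approached as far as the arm can. A call with a gripper value outside its range is refused whole. "grip" is the finger opening in cm, from 0 to 8.7, set as the call begins (left out, the last holds). The fingers move at their own pace and stop on an object; "newtons" is the grip in N (left out, the last holds). Time passes only in rows, so rows that repeat a pose let the fingers close. It gives the time, the measured TCP pose, the force, the opening and the grip force at its end, in the units of the state.
- bot.get_obs(): the state, without advancing time (a new reading comes with each control period).
- bot.read_camera(name): name is "side" or "top"; returns a dict with "image" (384x512x3 uint8, red, green, blue), "fov_y" (degrees; the focal length in pixels is half the picture's height over the tangent of half this angle, whatever the lens; pixels are square), "cx", "cy" (the principal point, pixels), "eye" and "attitude" of the camera in the world. Camera axes: x right, y down, z forward; pixel columns grow to the right and rows downward; lengths in m; the calibration is good to about 2 mm. A picture is of the moment at which its call begins. There is no depth.
- bot.finish_job(): hands the job in; it is judged then, once.
Trained networks look in a picture, given as the dict that the camera call returned (one of the last four; its "shot" number tells which), for a name from the list of things; names that differ only in an ending like _2 or _b are one class to them, and where a whole thing is asked for, a point or a joint stands for the part that bears it (a point fixed in the world has none). Each returns a list of dicts, best first, with "confidence" (0 to 1); they miss things now and then, are a little off and sometimes report something else, mostly with a low value. They report only what shows in the picture. A call takes as long as a camera call. They do not tell look-alikes from the thing itself.
- bot.silhouettes(name, picture): "region" (384x512 bool, what is visible of it) and "extent" ([left, top, width, height] in pixels, round what is visible of it).
The state is a dict: "time_s": time; "joint_positions": joint angles; "dq": joint speeds; "joint_torque": joint torques, N m; "position": TCP position; "ee_rot": TCP orientation; "force": force on the tool from outside, world axes, zero at the start; "ft_torque": the same for the moment, N m; "opening": opening from 0.0 (shut) to 1.0 (fully open); "grasp_force": force on a finger pad.
Only numpy, scipy, OpenCV 4.12 (cv2) and the standard library are available. Lean on these libraries where they do the work, as an engineer would, in place of code of your own. Each camera call takes 0.05 s, during which the arm holds its last target. There are 200 camera calls.

TASK

With the fingertips, push the rectangular brass die flat up against the long steel rail of the dark wooden board, and only then slide it along, staying against the rail, fully home into the corner pocket between the rail and the aluminium stop. Do not pick the die up or tip it: it stays flat on the board all the time. Leave everything else where it is and finish with the hand clear.

Things in the scene. Friction and masses are not known exactly. Their poses are not given: they have to be found in the camera images.
- die: The loose rectangular brass die: a flat slab with a star of engraved lines on top, 48 mm (its x) by 64 mm (its y) by 10 mm high, about 0.25 kg. Origin at the centre of its underside, z up. It starts on the board, off the rail, its long side within 0.4 rad of the rail's direction, its +x side towards the rail. Leaned hard on the rail it binds by friction.
- jig: Fixed dark wooden board, 200 mm (x) by 330 mm (y), its smooth level top 18 mm above the table. Origin at table height; the board spans x -112 to +88, y -175 to +155 mm. A straight steel rail, 16 mm wide and 12 mm high above the board, runs along y from -170 to +150 mm; the die goes against its face at x = +60 mm, from the -x side.
- stop: Aluminium L-shaped stop fixed on the board beside the rail, axes parallel to the board's; its place along the rail varies. Origin at the pocket's inner corner, on the board's top: the rail's face is the plane x = 0, the stop's end face is y = 0. The end wall spans x 0 to -64 mm, 12 mm high, 14 mm thick towards +y. The pocket lies at -x, -y of the origin.
- home (a point): The point on the board's top where the origin of the die lies when it is fully home in the pocket: at x = -24, y = -32 mm from the stop's origin. Axes as the stop's. The stop's keeper lip, 8 mm high and 12 mm wide, runs from the end wall to 36 mm from it, its inner side 52 mm from the rail, so the pocket opens towards -y and the die's last 28 mm stick out.
- round_die: A loose round brass disc, 36 mm across, 12 mm high, lying on the board; leave alone. Origin at the centre of its underside.
- buckle: A loose flat steel belt buckle, 38 by 42 mm, 6 mm high, lying on the board; leave alone. Origin at the centre of its underside.
- mallet: A mallet with a wooden handle lying on the table, right of the board; about 225 mm long, 60 mm high; leave alone. Origin where handle and head meet, on the table.
- stamp: A square steel hand stamp, 108 mm long, 14 mm high, lying on the table left of the robot; leave alone. Origin at the middle of its underside.
- rivet_jar: A closed glass jar, 64 mm across, 75 mm high, on the table left of the board; leave alone. Origin at the centre of its underside.
- rivet_bowl: A small white bowl, 90 mm across, 35 mm high, on the table right of the robot; leave alone. Origin at the centre of its underside.
There are look-alikes about, which are no part of the job. What is shaped like the die but blue, green or purple is not meant.

How it is judged:
By the outcome, as a careful person would: the job done as asked, in the order asked, and still so for the second after the job is handed in, with the robot touching nothing.
It also fails if it takes over 48 s, if anything falls off the work surface, if the arm or the gripper's body presses on something with over 40 N, if the wrist force passes 120 N, or if a joint passes its speed limit or range.

## Working session

There is one attempt and no reset: what is moved stays moved. The work goes in short steps, Python scripts to look and compute and a tool call to move; the robot and the scene stay as the last step left them, time stands still between calls to the robot, and variables do not carry over. Pictures are saved under pics/ and viewed, at most 10 in all, crops included, and the job is handed in when it is done.

Besides the shell and the picture viewer there is one more tool, called after "Emit:" as name(argument=value, ...) on one line, values as JSON. step_arm: Moves the arm, as the interface text tells. Its arguments: {"type":"object","properties":{"deltas":{"type":"array"},"grip":{"type":"number"},"newtons":{"type":"number"}},"required":["deltas"]}

```bash
mkdir -p pics; cat > h.py <<'E'
import numpy as np, cv2
from plant import bot
def K(p):
    f=p["image"].shape[0]/2/np.tan(np.radians(p["fov_y"])/2)
    return f
def ray(p,u,v,z):
    f=K(p); d=np.array([(u-p["cx"])/f,(v-p["cy"])/f,1.]); R=np.array(p["attitude"]); e=np.array(p["eye"])
    w=R@d; return e+w*(z-e[2])/w[2]
def proj(p,X):
    f=K(p); c=np.array(p["attitude"]).T@(np.array(X)-np.array(p["eye"])); return np.array([f*c[0]/c[2]+p["cx"],f*c[1]/c[2]+p["cy"]])
def save(p,n): cv2.imwrite("pics/"+n,cv2.cvtColor(p["image"],cv2.COLOR_RGB2BGR))
E
python3 - <<'E'
from h import *
ps=[]
for n in("top","side"):
    p=bot.read_camera(n); ps.append(p["image"]); print(n,p["eye"],np.round(p["attitude"],3).tolist(),p["fov_y"],p["cx"],p["cy"])
    save(p,n+"0.png")
    for k in("die","stop","jig","round_die","buckle"):
        for r in bot.silhouettes(k,p)[:4]:
            print(k,round(r["confidence"],2),r["extent"], np.round(cv2.minAreaRect(np.argwhere(r["region"])[:,::-1].astype(np.float32))[0],1))
o=bot.get_obs(); print(o["position"],np.round(o["ee_rot"],3).tolist())
E
```

```text
top [ 0.27451393 -0.01986455  1.71978513] [[0.007, -0.99, 0.141], [-1.0, -0.006, 0.012], [-0.011, -0.141, -0.99]] 44.221897840619796 248.4125038865304 188.7811575951862
die 0.8 [294.6, 241.8, 19.4, 19.0] [305.4 250.5]
die 0.67 [278.4, 167.4, 17.7, 19.2] [287.2 177. ]
die 0.56 [264.8, 113.9, 21.7, 16.3] [274.4 120.3]
die 0.54 [330.1, 119.8, 21.2, 21.8] [342.1 130.4]
stop 0.43 [233.2, 169.7, 10.2, 20.4] [235.4 179. ]
jig 0.96 [221.5, 139.2, 100.8, 80.8] [269.6 179.9]
round_die 0.54 [240.4, 206.3, 8.3, 6.3] [245.5 208.5]
buckle 0.4 [257.4, 199.6, 1.7, 1.6] [260.5 202. ]
side [-0.06854784  0.58058867  0.77971298] [[-0.703, -0.456, 0.545], [-0.711, 0.471, -0.523], [-0.019, -0.755, -0.655]] 51.801605117059076 253.81389424564472 186.3152437970238
die 0.74 [274.0, 161.9, 16.2, 19.4] [281.5 169. ]
die 0.67 [218.1, 144.4, 16.1, 11.8] [224. 151.]
die 0.53 [274.7, 121.3, 18.6, 9.3] [283.3 126.1]
stop 0.75 [230.1, 193.1, 25.9, 12.9] [242.2 200.4]
round_die 0.67 [228.5, 194.6, 26.4, 12.7] [242.3 200.3]
round_die 0.51 [271.0, 207.2, 12.6, 9.6] [276.  211.5]
buckle 0.65 [278.9, 188.2, 18.2, 11.4] [284.8 195.3]
[ 0.27510577 -0.56119954  0.29228038] [[0.898, 0.44, 0.0], [0.44, -0.898, -0.0], [-0.0, 0.0, -1.0]]
```

View pics/top0.png

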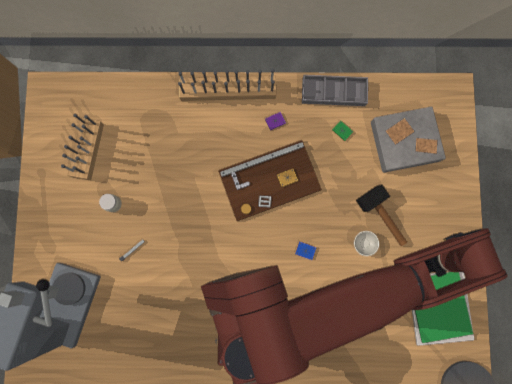

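View pics/side0.png

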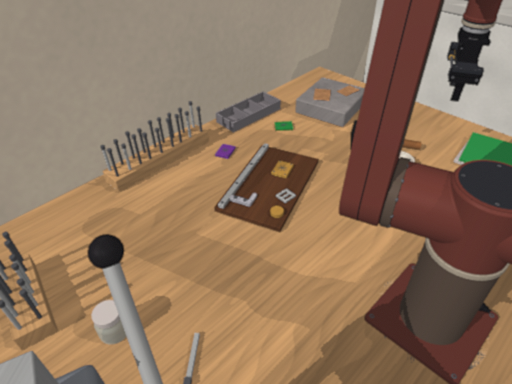

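Top view: the candidates are brass (287,177) on the board, blue (305,250), purple (274,120) and green (342,130). Only the brass one fits: it is yellow with an engraved star and lies off the rail on the board. I'll confirm it in an enlarged crop.

```bash
python3 - <<'E'
from h import *
a=bot.read_camera("top");b=bot.read_camera("side")
import pickle; pickle.dump((a,b),open("p0.pkl","wb"))
ca=cv2.resize(cv2.cvtColor(a["image"][136:226,215:327],3+1),None,fx=3.55,fy=3.55,interpolation=cv2.INTER_CUBIC)
cb=cv2.resize(cv2.cvtColor(b["image"][140:234,212:324],4),None,fx=3.55,fy=3.55,interpolation=cv2.INTER_CUBIC)
h=min(len(ca),len(cb));cv2.imwrite("pics/c0.png",np.hstack([ca[:h],cb[:h]]))
print(ray(a,287,177,.028),ray(b,281.5,169,.028))
E
```

```text
[ 0.55953562 -0.13939211  0.028     ] [ 0.55369734 -0.13441799  0.028     ]
```

View pics/c0.png

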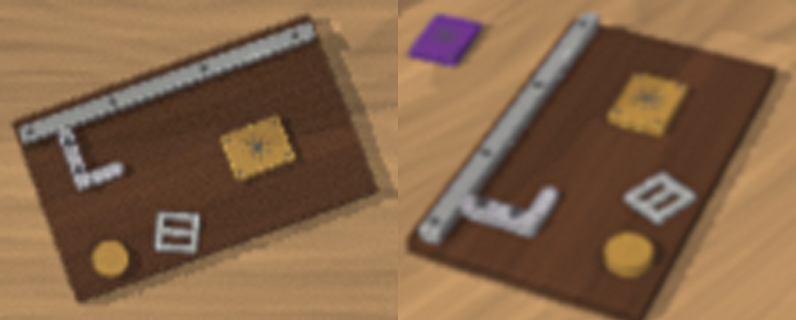

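```bash
cat > fit.py <<'E'
from h import *
from scipy.optimize import minimize
S=4
def box(x0,x1,y0,y1,z0,z1): return np.array([[x,y,z] for x in(x0,x1) for y in(y0,y1) for z in(z0,z1)])/1000
def T(P,x,y,a):
    c,s=np.cos(a),np.sin(a); return P@np.array([[c,-s,0],[s,c,0],[0,0,1]]).T+[x,y,0]
DIE=box(-24,24,-32,32,18,28)
def parts(q,die=True):
    x,y,a,s=q[:4]
    L=[(1,box(-112,88,-175,155,0,18)),(2,box(60,76,-170,150,18,30)),(3,box(-4,60,s,s+14,18,30)),(3,box(-4,8,s-36,s,18,26))]
    return [(l,T(P,x,y,a)) for l,P in L]+[(4,T(DIE,*q[4:7]))]
def render(p,q,w):
    u0,v0,u1,v1=w; M=np.zeros(((v1-v0)*S,(u1-u0)*S),np.uint8)
    for l,P in parts(q):
        uv=np.array([proj(p,X) for X in P]); uv=((uv+.5-[u0,v0])*S-.5)
        h=cv2.convexHull(np.round(uv*16).astype(np.int32)); cv2.fillConvexPoly(M,h,l,shift=4)
    return np.stack([cv2.resize((M==l).astype(np.float32),(u1-u0,v1-v0),interpolation=cv2.INTER_AREA) for l in range(5)],-1)
def cost(q,p,w,I):
    A=render(p,q,w).reshape(-1,5); A=cv2.GaussianBlur(A.reshape(I.shape[0],I.shape[1],5),(0,0),.5).reshape(-1,5)
    B=I.reshape(-1,3); C=np.linalg.lstsq(A,B,rcond=None)[0]; r=np.abs(A@C-B).sum(1); return np.minimum(r,120).mean()
def fit(p,w,q,scale,idx=range(7)):
    I=p["image"][w[1]:w[3],w[0]:w[2]].astype(float); idx=list(idx); q=np.array(q,float); scale=np.array(scale)
    f=lambda d:cost(np.r_[[q[i]+(d[idx.index(i)]*scale[i] if i in idx else 0) for i in range(7)]],p,w,I)
    n=len(idx); x=np.zeros(n)
    for k in(1.,.3):
        r=minimize(f,x,method="Nelder-Mead",options=dict(initial_simplex=np.vstack([x,x+k*np.eye(n)]),maxfev=700,xatol=.01,fatol=.001)); x=r.x
    q[idx]+=x*scale[idx]; return q,r.fun
SC=[.008,.008,.06,8,.006,.006,.08]
E
cat > f1.py <<'E'
from fit import *; import pickle
a,b=pickle.load(open("p0.pkl","rb"))
def pt(u,v): return ray(a,u/3.55+215-.5,v/3.55+136-.5,.018)
A,B,C,D=pt(14,124),pt(311,15),pt(379,190),pt(80,301)
ang=np.arctan2(*(B-C+A-D)[1::-1]); c=(A+B+C+D)[:2]/4
R=np.array([[np.cos(ang),-np.sin(ang)],[np.sin(ang),np.cos(ang)]]); o=c-R@[-.012,-.010]
q0=[*o,ang,100,.558,-.138,ang+.05]; print(np.round(q0,4))
for p,w in((a,(212,132,330,228)),(b,(208,136,326,238))):
    q,f=fit(p,w,q0,SC); print(np.round(q,4),round(f,2))
    a_=q[2];R=np.array([[np.cos(a_),-np.sin(a_)],[np.sin(a_),np.cos(a_)]])
    print(" die in jig mm",np.round(1000*R.T@(q[4:6]-q[:2]),1),"rel yaw",round(q[6]-a_,3))
E
time python3 f1.py
```

```text
[ 5.589e-01 -6.380e-02  3.607e-01  1.000e+02  5.580e-01 -1.380e-01
  4.107e-01]
[ 5.596000e-01 -6.300000e-02  3.590000e-01  1.012002e+02  5.595000e-01
 -1.390000e-01  4.154000e-01] 20.5
 die in jig mm [-26.8 -71.1] rel yaw 0.056
[ 5.584000e-01 -6.480000e-02  3.600000e-01  1.013824e+02  5.578000e-01
 -1.398000e-01  4.391000e-01] 27.46
 die in jig mm [-27.  -70.1] rel yaw 0.079
real	0m1.993s
user	0m2.097s
sys	0m0.258s
```

Crop: the die is the brass plate at about (258,148) left and (650,103) right, clear of the rail, with the stop at the left end of the rail and the buckle and disc well away. Both camera fits agree: die at jig (-27,-70.5), relative yaw about 0.065, stop at y=101.3. That puts home at jig (36, 69.3).

```bash
cat > go.py <<'E'
from h import *
import sys
J=np.array([.559,-.064]);A=.3595
R=np.array([[np.cos(A),-np.sin(A)],[np.sin(A),np.cos(A)]])
def tojig(w): return 1000*R.T@(np.array(w)[:2]-J)
if __name__=="__main__":
    o=bot.get_obs(); M=np.array(o["ee_rot"]); p=np.array(o["position"]); yaw=np.arctan2(M[1,0],M[0,0])
    print("t",o["time_s"],"jig",np.round(tojig(p),1),"tipz",round(1000*p[2]-70,1),"relyaw",round(yaw-A,4),"F",np.round(np.r_[R.T@o["force"][:2],o["force"][2]],2),"open",o["opening"],"j",np.round(o["joint_positions"],2))
    for a in sys.argv[1:]:
        x,y,z,r=map(float,a.split(","))   # tip jig mm, tip z mm, rel yaw
        X=np.r_[J+R@np.array([x,y])/1000,z/1000+.07]
        print(a,"->",np.round(100*M.T@(X-p),2).tolist(),"turn",round(-(r+A-yaw),3))
E
python3 go.py=1 2>/dev/null; python3 go.py -- 2>/dev/null; python3 - <<'E'
from go import *
import pickle
a,b=pickle.load(open("p0.pkl","rb"))
print("buckle",tojig(ray(a,215+177/3.55-.5,136+231/3.55-.5,.024)),"round",tojig(ray(a,215+110/3.55-.5,136+258/3.55-.5,.03)))
E
python3 go.py " -78,-71,70,0" " -78,-71,21,0"
```

```text
t 0.7 jig [-440.6 -365.5] tipz 222.3 relyaw 0.0963 F [ 0.34 -0.1  -0.35] open 1.0015008886480001 j [-1.24  0.22  1.53  0.    1.39 -0.13]
buckle [-77.79077322  36.05292755] round [-80.69661074 109.60146317]
t 0.7 jig [-440.6 -365.5] tipz 222.3 relyaw 0.0963 F [ 0.34 -0.1  -0.35] open 1.0015008886480001 j [-1.24  0.22  1.53  0.    1.39 -0.13]
 -78,-71,70,0 -> [38.93, -25.83, 15.23] turn 0.096
 -78,-71,21,0 -> [38.93, -25.83, 20.13] turn 0.096
```

Emit:
step_arm(deltas=[[[5,-3.3,1],0.02],[[10,-6.6,3],0.04],[[15,-10,5],0.06],[[20,-13.3,7],0.08],[[25,-16.6,9],0.096],[[30,-20,11],0.096],[[35,-23.2,13],0.096],[[38.93,-25.83,15.2],0.096]], grip=2.8)

```text
time_s: 1.7
position: [0.5123, -0.1561, 0.1404]
ee_rot: [[0.936, 0.353, 0.002], [0.353, -0.936, -0.001], [0.001, 0.001, -1.0]]
force: [0.1, -0.3, 0.6]
opening: 0.332
grasp_force: 0.0
```

Emit:
step_arm(deltas=[[[0,0,0],0],[[0,0,0],0]])

```text
time_s: 1.95
position: [0.5111, -0.1581, 0.1405]
ee_rot: [[0.936, 0.353, 0.0], [0.353, -0.936, -0.001], [-0.0, 0.001, -1.0]]
force: [-0.0, -1.0, -0.2]
opening: 0.322
grasp_force: 0.0
```

```bash
python3 go.py " -78,-71,21,0"; python3 - <<'E'
from h import *
a=bot.read_camera("top");b=bot.read_camera("side")
ca=cv2.resize(cv2.cvtColor(a["image"][136:226,215:327],4),None,fx=3.55,fy=3.55,interpolation=cv2.INTER_CUBIC)
cb=cv2.resize(cv2.cvtColor(b["image"][140:230,212:324],4),None,fx=3.55,fy=3.55,interpolation=cv2.INTER_CUBIC)
cv2.imwrite("pics/c1.png",np.hstack([ca,cb]))
E
```

```text
t 1.95 jig [-78.  -71.2] tipz 70.5 relyaw 0.0013 F [-0.37 -0.89 -0.18] open 0.3222203412168513 j [-0.45  0.17  1.89 -0.    1.08  0.76]
 -78,-71,21,0 -> [-0.0, -0.02, 4.95] turn 0.001
```

View pics/c1.png

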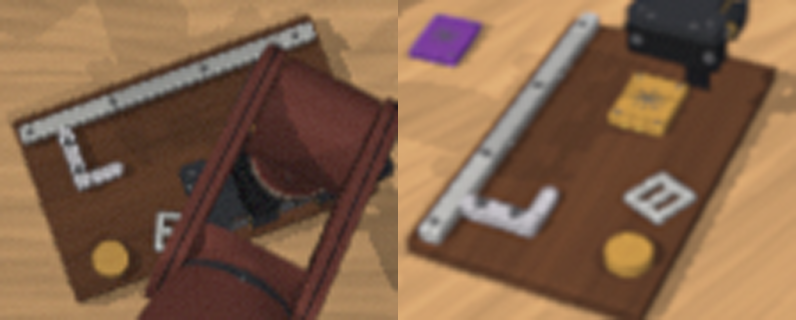

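The side crop shows the fingertips at (700,80), above the board and on the off-rail side of the die. I'll go down.

Emit:
step_arm(deltas=[[[0,0,2],0],[[0,0,4],0],[[0,0,4.9],0],[[0,0,4.9],0]])

```text
time_s: 2.55
position: [0.5106, -0.1587, 0.0912]
ee_rot: [[0.936, 0.351, -0.001], [0.351, -0.936, 0.0], [-0.0, -0.0, -1.0]]
force: [0.2, 0.6, -0.8]
opening: 0.321
grasp_force: 0.0
```

Emit:
step_arm(deltas=[[[0.5,0,0],0],[[1.0,0,0],0],[[1.5,0,0],0],[[2.0,0,0],0],[[2.5,0,0],0],[[3.0,0,0],0],[[3.5,0,0],0],[[4.0,0,0],0]])

```text
time_s: 3.55
position: [0.5487, -0.1437, 0.0912]
ee_rot: [[0.936, 0.352, -0.0], [0.352, -0.936, 0.0], [-0.0, -0.0, -1.0]]
force: [-1.2, -0.3, 1.4]
opening: 0.325
grasp_force: 0.8
```

```bash
python3 go.py; python3 - <<'E'
from h import *
b=bot.read_camera("side")
cv2.imwrite("pics/c2.png",cv2.resize(cv2.cvtColor(b["image"][130:230,212:324],4),None,fx=5,fy=5,interpolation=cv2.INTER_CUBIC))
E
```

```text
t 3.55 jig [-37.7 -71. ] tipz 21.2 relyaw 0.0003 F [-1.28  0.13  1.43] open 0.32546755345183204 j [-0.4   0.32  1.82 -0.    1.    0.82]
```

View pics/c2.png

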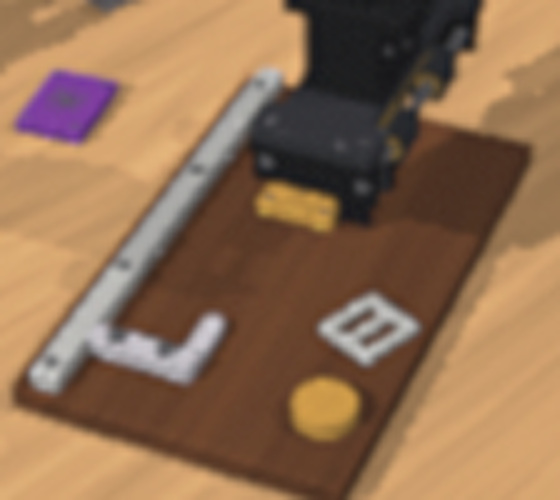

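The side crop shows the die (295,205) being pushed flat, square on to the fingers. About 40 mm is left to the rail.

Emit:
step_arm(deltas=[[[0.5,0,0],0],[[1.0,0,0],0],[[1.5,0,0],0],[[2.0,0,0],0],[[2.5,0,0],0],[[3.0,0,0],0],[[3.4,0,0],0],[[3.6,0,0],0]])

```text
time_s: 4.6
position: [0.5823, -0.131, 0.0913]
ee_rot: [[0.936, 0.352, 0.0], [0.352, -0.936, -0.0], [0.0, 0.0, -1.0]]
force: [-1.1, 0.2, -0.2]
opening: 0.322
grasp_force: 0.6
```

Emit:
step_arm(deltas=[[[0.1,0,0],0],[[0.2,0,0],0],[[0.2,0,0],0]])

```text
time_s: 4.97
position: [0.584, -0.1304, 0.0913]
ee_rot: [[0.936, 0.352, 0.0], [0.352, -0.936, 0.0], [0.0, 0.0, -1.0]]
force: [-0.1, 0.0, -0.3]
opening: 0.319
grasp_force: 0.2
```

Emit:
step_arm(deltas=[[[0.1,0,0],0],[[0.2,0,0],0],[[0.2,0,0],0]])

```text
time_s: 5.35
position: [0.5845, -0.1303, 0.0912]
ee_rot: [[0.936, 0.352, -0.004], [0.352, -0.936, -0.001], [-0.004, -0.001, -1.0]]
force: [-7.3, -3.4, 4.7]
opening: 0.324
grasp_force: 4.2
```

Emit:
step_arm(deltas=[[[0,0,0],0],[[-0.5,0,0],0],[[-2,0,0],0],[[-3,0,-2],0],[[-4,0,-6],0],[[-4,0,-6],0]])

```text
time_s: 6.1
position: [0.5497, -0.145, 0.1548]
ee_rot: [[0.936, 0.351, 0.006], [0.351, -0.936, -0.003], [0.005, 0.005, -1.0]]
force: [0.6, -0.7, -0.3]
opening: 0.323
grasp_force: 0.0
```

```bash
python3 go.py " 33,-130,70,1.5708" " 33,-130,21,1.5708"
```

```text
t 6.1 jig [-37.2 -72.6] tipz 84.8 relyaw -0.0003 F [ 0.36 -0.86 -0.29] open 0.32299027397300323 j [-0.4   0.22  1.8   0.    1.12  0.81]
 33,-130,70,1.5708 -> [7.02, 5.73, 1.54] turn -1.571
 33,-130,21,1.5708 -> [6.99, 5.71, 6.44] turn -1.571
```

Emit:
step_arm(deltas=[[[1,0.8,0],-0.18],[[2,1.6,0],-0.36],[[3,2.4,0],-0.54],[[4,3.2,0],-0.72],[[5,4,0],-0.9],[[6,5,0],-1.08],[[7,5.7,0],-1.26],[[7,5.7,0],-1.44]], grip=0.8)

```text
time_s: 7.1
position: [0.634, -0.1726, 0.1499]
ee_rot: [[-0.233, 0.973, -0.001], [0.973, 0.233, 0.0], [0.001, -0.0, -1.0]]
force: [-0.0, 1.0, -1.0]
opening: 0.094
grasp_force: 0.0
```

Emit:
step_arm(deltas=[[[0,0,0],-0.13],[[0,0,0],-0.131],[[0,0,0],-0.131]])

```text
time_s: 7.48
position: [0.6336, -0.1724, 0.1506]
ee_rot: [[-0.35, 0.937, -0.001], [0.937, 0.35, 0.0], [0.001, -0.0, -1.0]]
force: [0.3, -0.1, -0.7]
opening: 0.093
grasp_force: 0.0
```

```bash
python3 go.py " 33,-130,21,1.5708"; python3 - <<'E'
from fit import *; import pickle
b=bot.read_camera("side"); pickle.dump(b,open("p1.pkl","wb"))
q0=[.5584,-.0648,.36,101.4,0,0,.36]
R=np.array([[np.cos(.36),-np.sin(.36)],[np.sin(.36),np.cos(.36)]]);q0[4:6]=np.array(q0[:2])+R@[.036,-.071]
q,f=fit(b,(208,136,326,238),q0,[0,0,0,0,.004,.004,.05],[4,5,6]);print(1000*R.T@(q[4:6]-q[:2]),q[6]-.36,f)
cv2.imwrite("pics/c3.png",cv2.resize(cv2.cvtColor(b["image"][130:230,212:324],4),None,fx=5,fy=5,interpolation=cv2.INTER_CUBIC))
E
```

```text
t 7.475 jig [  31.7 -127.8] tipz 80.6 relyaw 1.5687 F [ 0.25 -0.18 -0.68] open 0.09329185286852686 j [-0.39  0.42  1.55  0.    1.17 -0.74]
 33,-130,21,1.5708 -> [-0.23, 0.14, 5.96] turn -0.002
[ 38.12859397 -71.70654242] -0.017089085376632673 33.21558415009292
```

View pics/c3.png

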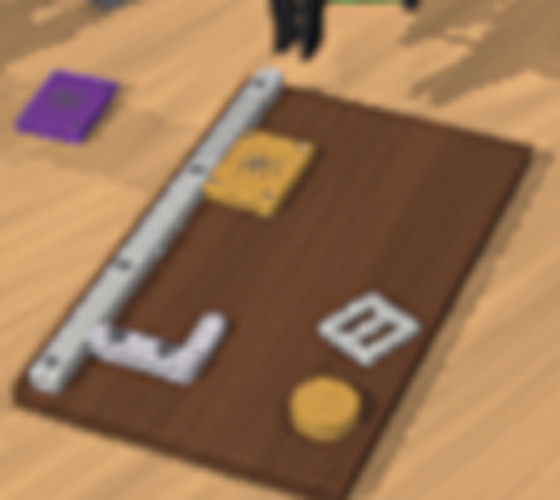

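The die (260,172) lies flat against the rail, and the fingers are behind its free end. I'll go down and slide it along.

Emit:
step_arm(deltas=[[[-0.2,0,2],0],[[-0.2,0,4],0],[[-0.2,0,5.9],0],[[-0.2,0,5.9],0]])

```text
time_s: 8.02
position: [0.6339, -0.1741, 0.0898]
ee_rot: [[-0.352, 0.936, -0.002], [0.936, 0.352, 0.001], [0.002, -0.002, -1.0]]
force: [0.4, -0.4, -0.6]
opening: 0.096
grasp_force: 0.0
```

Emit:
step_arm(deltas=[[[0.5,0,0],0],[[1.0,0,0],0],[[1.5,0,0],0],[[2.0,0.03,0],0],[[2.6,0.06,0],0],[[3.2,0.09,0],0],[[3.8,0.12,0],0],[[4.4,0.15,0],0]])

```text
time_s: 9.02
position: [0.6205, -0.1324, 0.0923]
ee_rot: [[-0.352, 0.936, 0.0], [0.936, 0.352, -0.0], [-0.0, 0.0, -1.0]]
force: [-0.5, -1.8, 1.5]
opening: 0.089
grasp_force: 0.9
```

```bash
python3 go.py " 34,20,21,1.5708"; python3 - <<'E'
from h import *
b=bot.read_camera("side")
cv2.imwrite("pics/c4.png",cv2.resize(cv2.cvtColor(b["image"][130:230,212:324],4),None,fx=5,fy=5,interpolation=cv2.INTER_CUBIC))
E
```

```text
t 9.025 jig [ 33.5 -85.6] tipz 22.3 relyaw 1.5713 F [-1.11 -1.52  1.5 ] open 0.08939898480441635 j [-0.33  0.45  1.64 -0.    1.05 -0.69]
 34,20,21,1.5708 -> [10.56, 0.06, 0.13] turn 0.0
```

View pics/c4.png

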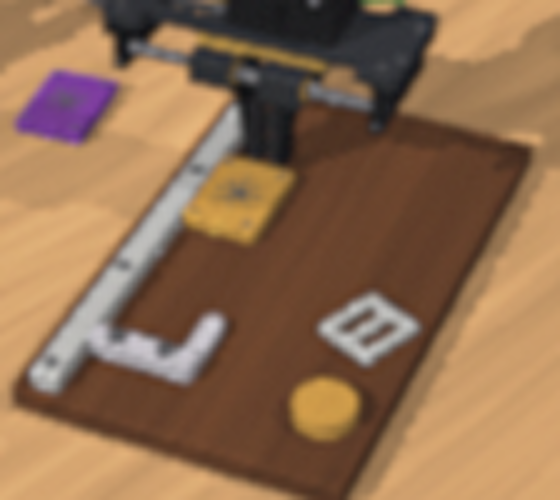

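The die (240,197) is sliding along the rail, flat. I'll continue.

Emit:
step_arm(deltas=[[[0.6,0.01,0],0],[[1.2,0.02,0],0],[[1.8,0.03,0],0],[[2.4,0.04,0],0],[[3.0,0.05,0],0],[[3.6,0.06,0],0],[[4.2,0.07,0],0],[[4.8,0.08,0],0]])

```text
time_s: 10.07
position: [0.6042, -0.087, 0.0922]
ee_rot: [[-0.352, 0.936, -0.0], [0.936, 0.352, 0.0], [0.0, -0.0, -1.0]]
force: [-0.0, -1.5, -0.6]
opening: 0.094
grasp_force: 0.8
```

Emit:
step_arm(deltas=[[[0.6,0.01,0],0],[[1.2,0.02,0],0],[[1.8,0.03,0],0],[[2.4,0.04,0],0],[[3.0,0.05,0],0],[[3.0,0.05,0],0]])

```text
time_s: 10.82
position: [0.5942, -0.0585, 0.0922]
ee_rot: [[-0.353, 0.936, 0.0], [0.936, 0.353, 0.001], [0.001, 0.0, -1.0]]
force: [-0.2, 0.6, -0.7]
opening: 0.088
grasp_force: 0.0
```

```bash
python3 go.py " 34,26,21,1.5708"; python3 - <<'E'
from h import *
b=bot.read_camera("side")
cv2.imwrite("pics/c5.png",cv2.resize(cv2.cvtColor(b["image"][150:220,220:304],4),None,fx=7,fy=7,interpolation=cv2.INTER_CUBIC))
E
```

```text
t 10.825 jig [34.9 -7.2] tipz 22.2 relyaw 1.5717 F [ 0.02  0.6  -0.73] open 0.08750112364377588 j [-0.23  0.38  1.74  0.    1.03 -0.59]
 34,26,21,1.5708 -> [3.32, -0.09, 0.13] turn 0.001
```

View pics/c5.png

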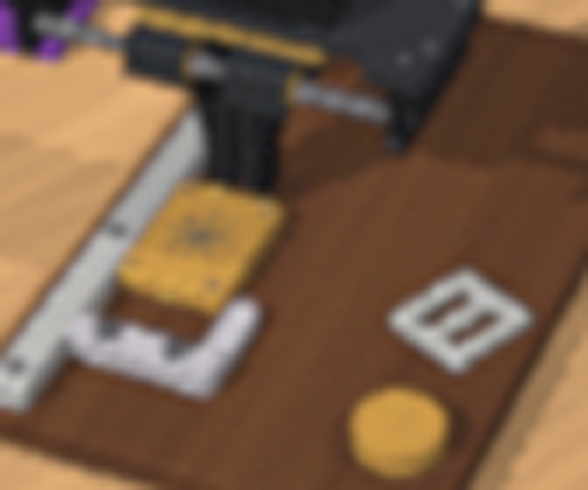

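The die (200,243) is against the rail and entering the pocket (lip end at (248,308)). About 35 mm is left.

Emit:
step_arm(deltas=[[[0.5,0,0],0],[[1.0,0,0],0],[[1.5,0,0],0],[[2.0,0,0],0],[[2.5,0,0],0],[[2.9,0,0],0],[[3.1,0,0],0],[[3.1,0,0],0]])

```text
time_s: 11.88
position: [0.5832, -0.0299, 0.0921]
ee_rot: [[-0.352, 0.936, -0.0], [0.936, 0.352, 0.0], [0.001, -0.0, -1.0]]
force: [0.1, 0.5, 0.4]
opening: 0.091
grasp_force: 0.1
```

Emit:
step_arm(deltas=[[[0.1,0,0],0],[[0.2,0,0],0],[[0.2,0,0],0]])

```text
time_s: 12.25
position: [0.5826, -0.0285, 0.0921]
ee_rot: [[-0.352, 0.936, -0.0], [0.936, 0.352, -0.0], [-0.0, -0.0, -1.0]]
force: [0.7, -1.9, -0.7]
opening: 0.091
grasp_force: 0.9
```

Emit:
step_arm(deltas=[[[0.1,0,0],0],[[0.2,0,0],0],[[0.2,0,0],0]])

```text
time_s: 12.62
position: [0.5826, -0.028, 0.0926]
ee_rot: [[-0.352, 0.936, 0.001], [0.936, 0.352, -0.003], [-0.003, 0.0, -1.0]]
force: [2.4, -8.8, -0.7]
opening: 0.094
grasp_force: 4.0
```

Emit:
step_arm(deltas=[[[0.1,0,0],0],[[0.1,0,0],0],[[-0.5,0,0],0],[[-2,0,0],0],[[-4,0,-3],0],[[-8,0,-7],0],[[-12,0,-11],0],[[-13,0,-12],0]])

```text
time_s: 13.62
position: [0.63, -0.1513, 0.2161]
ee_rot: [[-0.35, 0.937, 0.006], [0.937, 0.35, -0.002], [-0.004, 0.005, -1.0]]
force: [-0.2, 0.1, -0.8]
opening: 0.094
grasp_force: 0.0
```

```bash
python3 - <<'E'
from fit import *
b=bot.read_camera("side"); a=bot.read_camera("top")
for p,w,j in((b,(208,136,326,238),[.5584,-.0648,.36,101.4]),(a,(212,132,330,228),[.5596,-.063,.359,101.2])):
    R=np.array([[np.cos(j[2]),-np.sin(j[2])],[np.sin(j[2]),np.cos(j[2])]]);q0=[*j,*(np.array(j[:2])+R@[.036,.066]),j[2]]
    q,f=fit(p,w,q0,[0,0,0,0,.004,.004,.05],[4,5,6]);print(1000*R.T@(q[4:6]-q[:2]),q[6]-j[2],f)
cb=cv2.resize(cv2.cvtColor(b["image"][165:215,215:280],4),None,fx=6,fy=6,interpolation=cv2.INTER_CUBIC)
ca=cv2.resize(cv2.cvtColor(a["image"][150:200,225:290],4),None,fx=6,fy=6,interpolation=cv2.INTER_CUBIC)
cv2.imwrite("pics/c6.png",np.hstack([cb,ca]))
E
python3 go.py
```

```text
[35.96929234 66.12052064] 0.04395178905309416 30.043849943049548
[37.30301555 69.09638257] -0.012704927685343093 59.53819739510224
t 13.725 jig [  35.  -104.4] tipz 143.2 relyaw 1.5696 F [0.59 0.06 0.14] open 0.08970628905693648 j [-0.36  0.33  1.54  0.    1.26 -0.71]
```

View pics/c6.png

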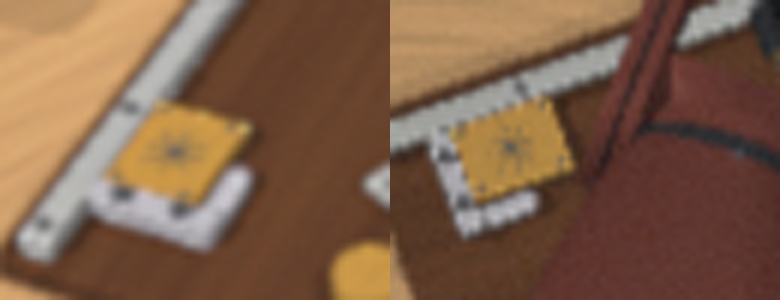

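The crop shows the die tucked against the rail, end wall and lip. The side fit painted the die over the stop, which in fact hides part of it, so I'll redo the fit with the right order.

```bash
sed -i 's/return \[(l,T(P,x,y,a)) for l,P in L\]+\[(4,T(DIE,\*q\[4:7\]))\]/B=[(l,T(P,x,y,a)) for l,P in L]; return B[:2]+[(4,T(DIE,*q[4:7]))]+B[2:]/' fit.py; python3 - <<'E'
from fit import *
b=bot.read_camera("side"); a=bot.read_camera("top")
for p,w,j in((b,(216,160,280,218),[.5584,-.0648,.36,101.4]),(a,(216,140,272,215),[.5596,-.063,.359,101.2])):
    for idx in([4,5,6],range(7)):
        R=np.array([[np.cos(j[2]),-np.sin(j[2])],[np.sin(j[2]),np.cos(j[2])]]);q0=[*j,*(np.array(j[:2])+R@[.035,.066]),j[2]]
        q,f=fit(p,w,q0,[.002,.002,.01,2,.004,.004,.04],idx);R=np.array([[np.cos(q[2]),-np.sin(q[2])],[np.sin(q[2]),np.cos(q[2])]])
        print(1000*R.T@(q[4:6]-q[:2])-[36,q[3]-32],q[6]-q[2],f)
E
```

```text
[-0.15227351  0.17137968] 0.046647376543209884 27.693007059124348
[-0.80321826  0.35001288] 0.041894881774448056 27.650089691017016
[0.87861306 0.79709871] 0.01066700685294919 24.806283843614775
[0.72478717 0.95360043] 0.02783614157631764 24.56621878582001
```

The position is within about 1 mm of home, and the fitted yaw is within the cameras' noise. The flat 9 N push against the end wall squared the die. The hand is clear, so I'm handing in.

```bash
python3 -c "
from plant import bot
print(bot.finish_job())"
```

```text
the job is handed in; nothing more can be done
None
```

I pushed the brass die flat against the rail, then slid it along the rail into the corner pocket. It sits within about 1 mm of home by the camera fits; they left its squareness uncertain by up to about 0.045 rad, which I took for camera noise. I handed the job in at about 14 s with the hand clear; no verdict came back.

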